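# Stand the recipe card on its easel and hold the bag clip open over its top edge

## Task

Take the recipe card out of the recipe box and stand it in the middle of the wooden easel's ledge, leaning back on the board, picture outward, and let go. Then pinch the steel clip off the rim of the box and bring it, squeezed open, down over the middle of the card's top edge, one lip in front of the card and one behind the board, both well below the board's top. Finish while holding it there gaping, touching neither card nor easel, so I can slip in a second card; leave mug, jar and bowl alone.

Things in the scene. Friction and masses are not known exactly. Their poses are not given: they have to be found in the camera images.
- recipe_box: Open wooden recipe box, fixed to the counter: 130 (its x) x 170 (its y) x 70 mm high, walls and floor 6 mm. Origin under its centre; x points away from the robot (yaw within 0.35 rad), z up. A fixed bundle of shorter cards, 20 mm thick, 68 mm high, stands in it at x -20 to 0 mm.
- card_slot (a point): Middle of the floor of the slot in which the card stands, 35 mm to the box's -x side of its centre, 6 mm above the counter. The slot runs along the box's y between two slats that rise to 50 mm above the counter, 9 mm apart.
- far_rim (a point): Middle of the top edge of the box's far (+x) wall, 62 mm from its centre, 70 mm above the counter. The clip sits on this edge, up to 30 mm to either side of the middle.
- card: Loose recipe card on stiff board, 150 mm wide (its y), 105 mm high (its z), 5 mm thick (its x), 50 to 100 g. Origin: middle of its lower edge. Picture (brown dish photo and ruled lines) on its +x face. At the start it stands upright in the slot, top edge 111 mm above the counter, picture towards the box's +x.
- clip: Loose sprung steel bag clip, 50 g, two mirror halves on a pin. Origin: middle of the pin; y along the pin, z towards the levers. At the start clamped upright on the box's far wall, y along the wall, pin 91 mm above the counter. Jaws 60 mm wide reach 44 mm below the pin; a card can enter to 5 mm from the pin. The frame is that of the -x half, which leans by half the joint value.
- clip_levers (a point): Outer end of the clip's -x lever, 42 mm above the pin; the other lever mirrors it. Levers are plates 34 mm wide. As the clip sits on the wall they are 34 mm apart over their outer faces at the ends, 17 mm beside the pin; squeezed fully they are parallel, about 14 mm over the outer faces. Pinch them across the clip's x.
- clip_jaw (a joint): Opening of the clip, rad. 0 = as it sits on the 6 mm wall (lips 6 mm apart), -0.143 = shut, 0.46 = stop, levers fully squeezed, lips 23.5 mm apart at mid-lip. Spring 0.4 N m/rad: 0.24 N m at 0, 0.42 N m at the stop; it takes 6 N at the lever ends to start and about 14 N at full opening.
- lip_a (a point): Middle of the inner face of the clip's -x lip (lips 10 mm high, 3 mm thick, 60 mm wide), 39 mm below the pin.
- lip_b (a point): Middle of the inner face of the clip's +x lip, 39 mm below the pin.
- backrest: Backboard of the small wooden easel, fixed to the counter, leaning 0.30 rad towards the robot; front faces away from the robot (yaw within 0.35 rad). Origin: where ledge meets front face, mid-width, 50 mm above the counter. x out of the front face, y along the ledge, z up along the board. Ledge square to the board, 14 mm deep, then a lip 4 mm thick, 8 mm high.
- board_top (a point): Front corner of the board's top edge, mid-width, 88 mm up the board from the ledge; a seated card stands 17 mm higher. Board 170 mm wide, 6 mm thick (backrest x -6 to 0). Behind it one 30 mm wide strut slopes to the counter towards the robot; the upper 40 mm of the board are free behind.
- mug: White mug, 80 mm wide plus its handle, 92 mm high, to be left alone. Origin under its centre.
- spice_jar: Amber spice jar, 48 mm wide, 95 mm high, to be left alone. Origin under its centre.
- salt_bowl: Small white bowl, 90 mm wide, 42 mm high, to be left alone. Origin under its centre.

How it is judged:
By the outcome, as a careful person would: the job done as asked, in the order asked, and still so for the second after the job is handed in, while the arm keeps its last pose, push and grip.
It also fails if it takes over 58 s, if anything falls off the work surface, if the arm or the gripper's body presses on something with over 40 N, if the wrist force passes 120 N, or if a joint passes its speed limit or range.

## Robot

A 6-joint arm with a two-finger parallel gripper is mounted at the origin on the work surface. World frame = base frame: x ahead of the robot, y to its left, z up, the work surface at z = 0. Lengths are in mm, angles in rad, forces in N, time in s.
With the tool pointing down it reaches from about 275 to 775 mm from the base axis. Payload 14.6 kg.
Tool frame: the origin (TCP) lies where the fingers leave the gripper's body, on its centre line; the fingertips stand 73 mm ahead of it and the grasp point (between the pads) lies 54 mm ahead of it (r.grasp_offset is the distance from the TCP to the grasp point, in mm); z points along the fingers, y is the line along which they close (so a half turn about z gives the same grasp; the last joint's range is limited). The gripper opens to 85 mm and grips with 20 to 120 N. Pads are 22 mm wide; open, the fingers measure 114 mm over their backs; the gripper's body (76 mm by 85 mm) begins 54 mm behind the grasp point. The pads swing forward as they close: fully open they stand 13 mm farther back than shut.
Start: joints at [1.119, 0.263, -0.048, 1.259, 0, 1.415], TCP at [153.547, 502.048, 303.878] pointing down, gripper open.
Joint ranges: [-2.65, 2.65], [-0.89, 1.7], [-1.18, 1.37], [-2.13, 2.11], [-1.35, 1.29], [-3.14, 3.14]. Speed limits (rad/s): [1.89, 1.89, 2.57, 2.79, 3.14, 3.14].

## Interface

Orientations are given as a unit quaternion [w, x, y, z].
In Python, from station import r gives the robot as it stands.
- The arm moves only by the tool jog_arm, never from a script. Its argument "deltas" is a list that holds one entry, the list of rows, each a list of 7 numbers: the shift along the tool's x, y, z each as a share of 0.2 m, from -1 to 1, then the turn, a rotation vector about the tool's x, y, z each as a share of 45 degrees, from -1 to 1, then the opening, from 0 (shut) to 1 (fully open). In form: [[[dx, dy, dz, ax, ay, az, hand], ...]]. A call has 1 to 5 rows; each row is the pose to reach, as a shift and turn from the pose commanded when the call began, along the tool's axes at that moment; what a row does not reach only later rows make up. A row lasts 1/10 s, in which the tool goes at most 50 mm and 8.59 degrees, less where a joint would pass 70% of its speed; a pose out of reach is approached as far as the arm can. A call with a number of a shift or a turn outside -1 to 1 is refused whole. A call with a gripper value outside its range is refused whole. The fingers move at their own pace and stop on an object; "force" is the grip in N (left out, the last holds). Time passes only in rows, so rows that repeat a pose let the fingers close. It gives the time, the measured TCP pose, the force, the opening and the grip force at its end, in the units of the state.
- r.read_state(): the state, without advancing time (a new reading comes with each control period).
- r.read_camera(name): name is "scene" or "top"; returns the picture (400x640x3 uint8, blue, green, red); there is no depth.
- r.get_calibration(name): a dict with "camera_matrix" (3x3 intrinsics, pixels), "R" (3x3) and "t" (3): a world point X has camera coordinates R X + t. Camera axes: x right, y down, z forward; pixel columns grow to the right and rows downward; lengths in mm; the calibration is good to about 2 mm. A picture is of the moment at which its call begins. get_calibration takes no time and is no camera call.
- r.hand_in(): hands the job in; it is judged then, once.
Trained networks look in the newest picture that a camera, given by its name, has taken for a name from the list of things; names that differ only in an ending like _2 or _b are one class to them, and where a whole thing is asked for, a point or a joint stands for the part that bears it (a point fixed in the world has none). Each returns a list of dicts, best first, with "conf" (0 to 1); they miss things now and then, are a little off and sometimes report something else, mostly with a low value. They report only what shows in the picture. A call takes as long as a camera call.
- r.recognise(camera, target): "extent" ([left, top, width, height] in pixels, round what is visible of it).
- r.landmark_of(camera, target): "xy" ([column, row] in pixels: a listed point, or the origin of a listed thing).
The state is a dict: "time_s": time; "q": joint angles; "dq": joint speeds; "effort": joint torques, N m; "tool_pos": TCP position; "eef_rot": TCP orientation; "wrist_force": force on the tool from outside, world axes, zero at the start; "torque": the same for the moment, N m; "finger_gap": finger opening in mm; "grip_force": force on a finger pad.
Only numpy, scipy, OpenCV 4.12 (cv2) and the standard library are available. Lean on these libraries where they do the work, as an engineer would, in place of code of your own. Each camera call takes 0.05 s, during which the arm holds its last target. There are 200 camera calls.

## Working session

There is one attempt and no reset: what is moved stays moved. The work goes in short steps, Python scripts to look and compute and a tool call to move; the robot and the scene stay as the last step left them, time stands still between calls to the robot, and variables do not carry over. Pictures are saved under pics/ and viewed, at most 10 in all, crops included, and the job is handed in when it is done.

Besides the shell and the picture viewer there is one more tool, called after "Request:" as name([rows], argument=value, ...), one row to a line, values as JSON. jog_arm: Moves the arm, as the interface text tells. Its arguments: {"type":"object","properties":{"deltas":{"type":"array","items":{"type":"array","items":{"type":"array","items":{"type":"number","minimum":-1,"maximum":1}}}},"force":{"type":"number"}},"required":["deltas"]}

```bash
ls; mkdir -p pics; python3 - <<'E'
from station import r
import cv2,numpy as np
s=r.read_state();print(s)
for c in("scene","top"):
    im=r.read_camera(c);cv2.imwrite(f"pics/{c}0.png",im)
    k=r.get_calibration(c);print(c,np.round(k["camera_matrix"],1).tolist(),np.round(k["R"],4).tolist(),np.round(k["t"],1).tolist())
    for n in("recipe_box","card_slot","far_rim","card","clip","clip_levers","lip_a","backrest","board_top","mug","spice_jar","salt_bowl"):
        print(n,[(np.round(d["xy"],1).tolist(),round(d["conf"],2)) for d in r.landmark_of(c,n)[:3]])
print(r.read_state()["time_s"])
E
```

```text
pics
{'time_s': 0.0, 'q': array([ 1.11868804e+00,  2.63505660e-01, -4.89556489e-02,  1.25940904e+00,
        1.85165943e-05,  1.41552103e+00]), 'dq': array([-2.01903289e-03, -1.34741434e-03,  1.05312957e-03, -6.35504818e-05,
        2.66678280e-04, -1.66953332e-03]), 'effort': array([-2.41855363e-03, -6.37608504e+01,  3.84567618e+01,  1.36380873e-02,
       -2.04857697e-04, -2.49162048e-05]), 'tool_pos': array([153.45416768, 501.85136214, 303.4271447 ]), 'eef_rot': array([-1.69424795e-04,  1.47872205e-01,  9.89006331e-01, -5.09667122e-04]), 'wrist_force': array([-0.06773337, -0.85937191,  1.26310314]), 'torque': array([-0.01206147, -0.00233261, -0.00334831]), 'grip_force': 0.0, 'finger_gap': 85.33269470490323}
scene [[385.6, 0.0, 319.6], [0.0, 385.6, 199.9], [0.0, 0.0, 1.0]] [[-0.3231, 0.9464, 0.004], [0.8056, 0.2772, -0.5236], [-0.4966, -0.1659, -0.852]] [210.1, -446.3, 1222.4]
recipe_box [([444.6, 230.6], 0.66), ([341.2, 297.1], 0.49)]
card_slot [([451.9, 211.5], 0.84)]
far_rim [([439.7, 227.0], 0.62), ([307.8, 225.3], 0.19)]
card [([451.3, 213.9], 0.88)]
clip [([440.0, 220.5], 0.8
[... 373 characters left out ...]
.0, 318.4], [0.0, 390.2, 198.3], [0.0, 0.0, 1.0]] [[0.0148, -0.9999, -0.0083], [-0.9984, -0.0143, -0.0542], [0.0541, 0.0091, -0.9985]] [15.3, 627.1, 1042.2]
recipe_box [([227.6, 231.8], 0.72)]
card_slot [([223.0, 242.1], 0.71)]
far_rim [([229.2, 206.6], 0.58)]
card [([221.8, 242.8], 0.57)]
clip [([235.9, 211.9], 0.51)]
clip_levers [([224.5, 215.1], 0.83), ([417.5, 256.2], 0.52), ([238.9, 211.1], 0.37)]
lip_a [([240.6, 212.0], 0.6)]
backrest [([414.6, 243.3], 0.9), ([221.3, 243.4], 0.73), ([232.6, 214.5], 0.19)]
board_top [([418.0, 256.2], 0.74)]
mug [([321.2, 258.3], 0.74)]
spice_jar [([337.2, 194.7], 0.59), ([235.5, 212.8], 0.2)]
salt_bowl [([291.7, 144.3], 0.6), ([221.5, 245.3], 0.24)]
1.3
```

```bash
python3 - <<'E'
import cv2
a=cv2.imread("pics/scene0.png");cv2.imwrite("pics/s1.png",cv2.resize(a[60:360,180:580],None,fx=2,fy=2,interpolation=cv2.INTER_CUBIC))
a=cv2.imread("pics/top0.png");cv2.imwrite("pics/t1.png",cv2.resize(a[110:310,140:500],None,fx=2.2,fy=2.2,interpolation=cv2.INTER_CUBIC))
E
```

```text
(no output)
```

View pics/s1.png

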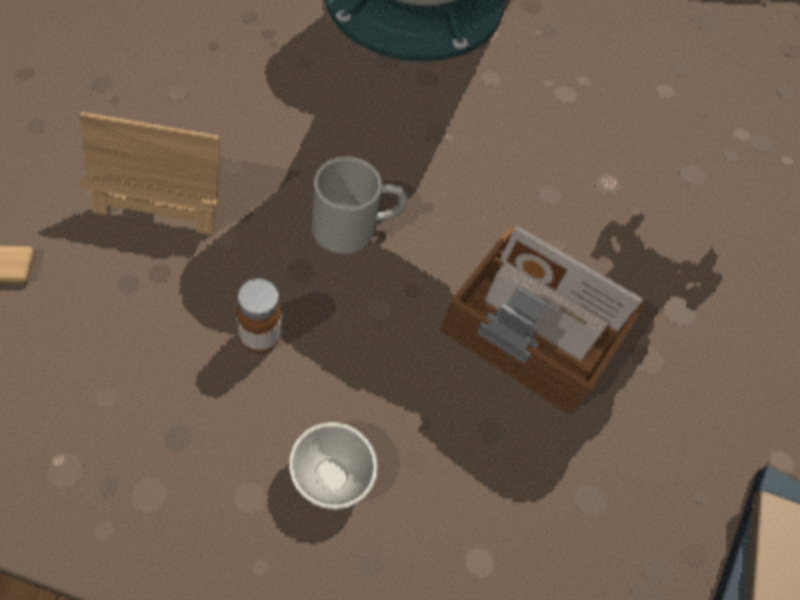

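View pics/t1.png

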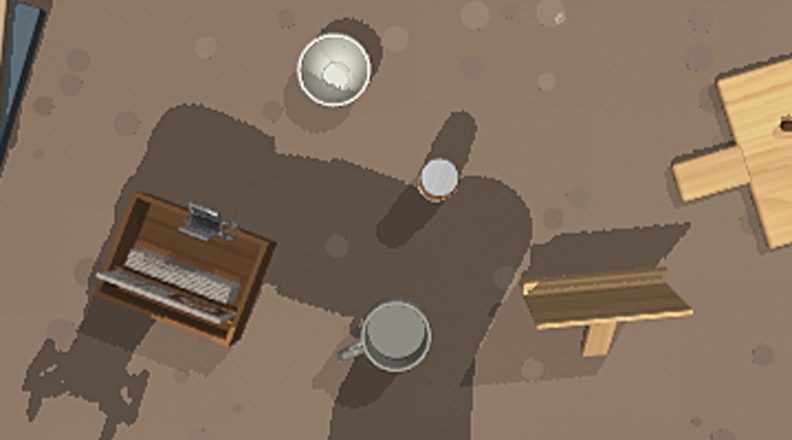

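The top view shows the box at left (crop corners about (135,193), (273,241), (235,345), (97,293)), with the card in the near slot and the clip on the far rim at (207,220). The easel is at right, with its board top from (538,326) to (692,312). The mug (397,335) and jar (440,180) stand between them.

```bash
cat > h.py <<'E'
import numpy as np,cv2
from station import r
from scipy.spatial.transform import Rotation as Ro
from scipy.optimize import least_squares
K={c:r.get_calibration(c) for c in("scene","top")}
def proj(c,X):
    k=K[c];p=(k["R"]@np.atleast_2d(X).T).T+np.array(k["t"]).ravel();p=p@np.array(k["camera_matrix"]).T
    return p[:,:2]/p[:,2:]
def tri(ps,pt):
    return least_squares(lambda X:np.r_[proj("scene",X)[0]-ps,proj("top",X)[0]-pt],[400,0,50.])
def ray(c,uv,z):
    return least_squares(lambda X:proj(c,[X[0],X[1],z])[0]-uv,[400,0.]).x
def box(p,X): return np.c_[Ro.from_euler('z',p[2]).apply(X)+[p[0],p[1],0]]
def easel(p,X):
    return Ro.from_euler('zy',[p[2],-.30]).apply(X)+[p[0],p[1],50]
E
python3 - <<'E'
from h import *
T=lambda x,y:(140+x/2.2,110+y/2.2)
S=lambda x,y:(180+x/2,60+y/2)
for n,a,b in[("slot",(451.9,211.5),(223,242.1)),("rim",(439.7,227),(229.2,206.6)),("clip",(440,220.5),(235.9,211.9)),("back",(253.7,156.6),(414.6,243.3)),("btop",(255.9,124.1),(418,256.2)),("lev",(447.7,207.7),(224.5,215.1)),("mug",(351.9,171.4),(321.2,258.3)),("jar",(308.3,228),(337.2,194.7)),("bowl",(340.6,297.3),(291.7,144.3))]:
    f=tri(a,b);print(n,f.x.round(1),"res",np.round(f.fun,1))
bc=np.array([[65,85,70],[65,-85,70],[-65,-85,70],[-65,85,70]])
bt=np.array([T(135,193),T(273,241),T(235,345),T(97,293)])
f=least_squares(lambda p:((proj("top",box(p,bc))-bt)).ravel(),[370,200,0.]);print("box",f.x,f.fun.round(1))
ec=np.array([[-6,85,88],[-6,-85,88],[18,85,8],[18,-85,8]])
et=np.array([T(538,328),T(692,313),T(524,285),T(666,268)])
f2=least_squares(lambda p:((proj("top",easel(p,ec))-et)).ravel(),[370,-200,0.]);print("easel",f2.x,f2.fun.round(1))
print("scene box",proj("scene",box(f.x,bc)).round(1),"easel",proj("scene",easel(f2.x,ec)).round(1))
im=cv2.imread("pics/top0.png")
def edges(im,f,fn,pts,c):
    q=proj(c,fn(f,pts)); 
    return q
for c in("top","scene"):
    im=cv2.resize(cv2.imread(f"pics/{c}0.png"),None,fx=4,fy=4,interpolation=cv2.INTER_CUBIC)
    def line(P,col):
        q=(proj(c,P)*4+2).astype(int); cv2.polylines(im,[q.reshape(-1,1,2)],True,col,1)
    line(box(f.x,bc),(0,255,0));line(box(f.x,bc*[1,1,0]),(0,255,255))
    line(box(f.x,np.array([[-37.5,75,111],[-37.5,-75,111],[-32.5,-75,111],[-32.5,75,111]])),(255,0,0))
    e=lambda X:easel(f2.x,np.array(X))
    line(e([[-6,85,88],[-6,-85,88],[0,-85,88],[0,85,88]]),(0,255,0));line(e([[14,85,8],[14,-85,8],[18,-85,8],[18,85,8]]),(0,0,255))
    bb=[(170,180,110,100),(365,220,100,60)] if c=="top" else [(395,165,110,110),(210,105,100,80)]
    out=[cv2.copyMakeBorder(im[y*4:(y+h)*4,x*4:(x+w)*4],0,450-4*h if h*4<450 else 0,0,0,0) for x,y,w,h in bb]
    cv2.imwrite(f"pics/ov_{c}.png",cv2.resize(np.hstack(out),None,fx=.9,fy=.9))
E
```

```text
slot [504.8 279.6  20.2] res [ 0.1  0.   0.1 -0. ]
rim [598.7 247.7  91.7] res [ 0.3  0.   0.4 -0. ]
clip [584.7 239.7  91.8] res [-2.7 -0.2 -3.3  0.3]
back [ 508.  -231.8   19.9] res [-1.4 -0.1 -1.4  0.5]
btop [ 483.7 -218.8  120.2] res [-0.5 -0.  -0.5  0.2]
lev [576.8 248.1 136.2] res [ 0.2  0.   0.3 -0. ]
mug [463.6  18.8   9.9] res [-1.5 -0.1 -1.6  0.3]
jar [640.  -30.1 -12. ] res [ 0.8  0.1  0.9 -0.2]
bowl [ 7.786e+02  9.490e+01 -6.000e-01] res [ 1.8  0.1  2.3 -0.5]
box [ 5.34495311e+02  2.65325059e+02 -3.30201324e-01] [ 0.8 -0.9 -0.3 -0.5 -0.6  0.2  0.2  1.2]
easel [ 5.17471373e+02 -2.18357451e+02  1.33702064e-01] [-1.2  0.8  0.1 -0.2 -0.2 -0.5  1.4 -0.1]
scene box [[472.2 252.7]
 [401.8 209.1]
 [430.7 171.4]
 [498.5 209.8]] easel [[289.4 127.6]
 [219.3 114.6]
 [285.5 161.1]
 [218.1 148.2]]
```

View pics/ov_top.png

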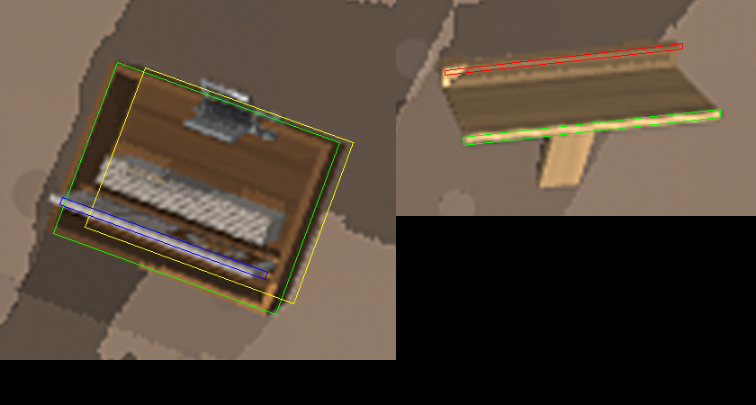

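View pics/ov_scene.png

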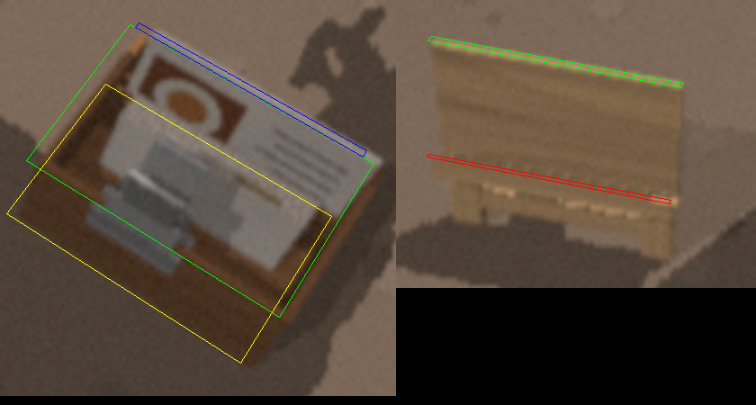

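The overlays fit the board top well, but I used the wrong rotation order for the easel. I'll fix that and refine from clean crops.

```bash
sed -i "s/'zy'/'ZY'/" h.py; python3 - <<'E'
from h import *
T=lambda x,y:(140+x/2.2,110+y/2.2)
ec=np.array([[-6,85,88],[-6,-85,88],[18,85,8],[18,-85,8]])
O=lambda x,y:(365+(x-396)/3.6-.5,220+y/3.6-.5)
et=np.array([O(464,146),O(721,117),O(444,73),O(680,46)])
s=np.array([[289.4,127.6],[219.3,114.6]])
f2=least_squares(lambda p:np.r_[(proj("top",easel(p,ec))-et).ravel(),(proj("scene",easel(p,ec))[:2]-s).ravel()],[480,-200,0.1]);print("easel",f2.x,f2.fun.round(1), "btop",easel(f2.x,np.array([[0,0,88]])))
for w in("top","scene"): print(w,[d for d in r.recognise(w,"card")[:2]],[d for d in r.recognise(w,"recipe_box")[:2]],[d for d in r.recognise(w,"clip")[:2]])
a=cv2.imread("pics/top0.png")[188:278,178:268];b=cv2.imread("pics/scene0.png")[165:265,400:500]
cv2.imwrite("pics/c5.png",np.hstack([cv2.resize(a,(400,400),interpolation=2),cv2.resize(b,(400,400),interpolation=2)]))
E
```

```text
easel [ 5.16726018e+02 -2.16201418e+02  1.18878256e-01] [ 0.5 -0.1 -0.2  0.6 -0.3 -0.7 -0.2 -0.1 -0.4 -1.   0.2  0.6] btop [[ 490.90378059 -219.28566345  134.06961104]]
top [] [{'extent': [181.8, 196.0, 84.9, 71.9], 'conf': 0.74}] [{'extent': [223.5, 203.3, 24.1, 18.6], 'conf': 0.62}]
scene [{'extent': [430.3, 171.8, 68.5, 52.6], 'conf': 0.81}] [{'extent': [401.6, 176.6, 100.4, 91.5], 'conf': 0.68}, {'extent': [337.0, 136.6, 47.5, 49.2], 'conf': 0.34}] [{'extent': [421.4, 201.3, 30.1, 38.0], 'conf': 0.58}, {'extent': [218.7, 117.9, 74.0, 61.6], 'conf': 0.58}]
```

View pics/c5.png

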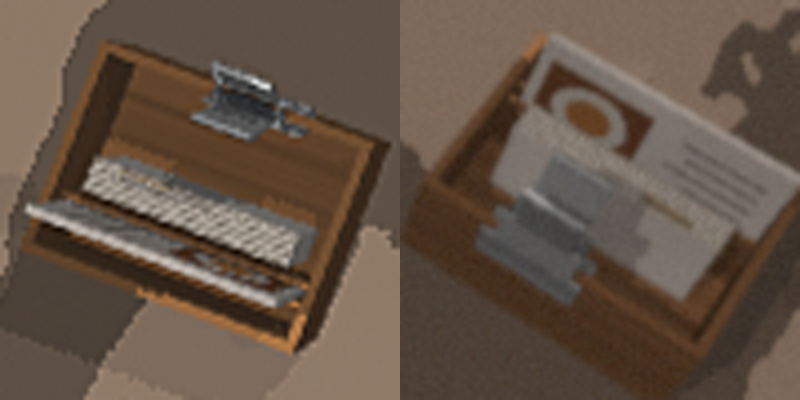

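Top panel: box corners at (105,42), (388,145), (296,352) and (22,245), card top edge from (28,208) to (279,302), clip at about (240,100). Scene panel: card top corners at (550,35) and (798,182), box rim corners at (402,187) and (700,350).

```bash
python3 - <<'E'
from h import *
T=lambda x,y:(178+x/4.444-.5,188+y/4.444-.5)
S=lambda x,y:(400+(x-400)/4-.5,165+y/4-.5)
bc=np.array([[65,85,70],[65,-85,70],[-65,-85,70],[-65,85,70],[-37.5,75,111],[-37.5,-75,111]])
bt=np.array([T(105,42),T(388,145),T(296,352),T(22,245),T(28,210),T(279,304)])
sp=np.array([[65,-85,70],[65,85,70],[-37.5,-75,111],[-37.5,75,111.]]) # guess order: check
# scene: left corner, front-right, card left, card right
sp=np.array([[65,-85,70],[65,85,70],[-37.5,-75,111],[-37.5,75,111.]])
st=np.array([S(402,187),S(700,350),S(550,35),S(798,182)])
def fun(p): return np.r_[(proj("top",box(p,bc))-bt).ravel(),(proj("scene",box(p,sp))-st).ravel()]
for nm,F in(("both",fun),("top",lambda p:fun(p)[:12]),("scene",lambda p:fun(p)[12:])):
    f=least_squares(F,[534,265,-.33],loss='soft_l1');print(nm,f.x.round(3),F(f.x).round(1))
    if nm=="both": p=f.x
print("card top",box(p,np.array([[-35,0,111]])),"rim",box(p,np.array([[62,0,70]])))
# clip: top panel levers approx; landmark pin
for y in(-30,-15,0,15,30): print(y,proj("top",box(p,np.array([[62,y,91],[62,y,70]]))).round(1).tolist(),proj("scene",box(p,np.array([[62,y,91]]))).round(1).tolist())
E
```

```text
both [ 5.36781e+02  2.70390e+02 -3.47000e-01] [-0.3 -1.4 -2.8 -1.3 -0.4 -0.3 -0.3  0.1  0.3 -0.   0.3  0.5  3.7 -1.4
 -0.8  2.6 -1.2 -1.3 -0.3 -1.4]
top [ 5.35890e+02  2.69487e+02 -3.54000e-01] [ 0.2 -1.2 -2.4 -0.7 -0.3  0.2 -0.   0.2  0.6  0.1  0.5  1.1]
scene [ 5.39046e+02  2.71327e+02 -3.44000e-01] [ 4.  -0.3 -0.3  3.6 -1.  -0.3  0.1 -0.5]
card top [[503.86712535 282.29390671 111.        ]] rim [[595.08480313 249.30398004  70.        ]]
-30 [[240.0, 212.2], [241.7, 212.4]] [[428.5, 218.1]]
-15 [[234.5, 210.1], [236.3, 210.3]] [[434.7, 222.0]]
0 [[229.0, 208.0], [230.9, 208.3]] [[440.9, 225.9]]
15 [[223.5, 205.9], [225.5, 206.2]] [[447.3, 229.9]]
30 [[217.9, 203.8], [220.1, 204.1]] [[453.7, 234.0]]
```

```bash
cat > plan.py <<'E'
import json,sys,os,numpy as np
from scipy.spatial.transform import Rotation as Ro
F='cmd.json'
def load():
    if os.path.exists(F): d=json.load(open(F)); return np.array(d[0]),Ro.from_quat(d[1])
    return np.array([153.547,502.048,303.878]),Ro.from_quat([.147872,.989006,-.0005097,-.000169])
def down(yaw,tilt=0):
    """tool y at world yaw (box/easel x), tool z = -local z; tilt leans back as the easel"""
    z=Ro.from_euler('ZY',[yaw,-tilt]).as_matrix()
    return Ro.from_matrix(np.c_[z[:,1],z[:,0],-z[:,2]])
def plan(wps,save=True):
    """wps: (pos,Rot,hand,nrows_hold); splits into calls of 5 rows"""
    p,R=load()
    for pos,Rt,h,hold in wps:
        pos=np.array(pos,float)
        while True:
            dp=R.inv().apply(pos-p);rv=(R.inv()*Rt).as_rotvec()
            n=max(np.linalg.norm(dp)/46,np.degrees(np.linalg.norm(rv))/7.8,.01)
            f=min(1,4.6/n,200/max(abs(dp).max(),1),.785/max(abs(rv).max(),.01))
            row=np.r_[dp*f/200,rv*f/(np.pi/4)].round(3)
            k=min(5,int(np.ceil(n*f))+1) if f<1 else min(5,int(np.ceil(n))+1+hold)
            print(k,"x",row.tolist()+[h])
            p=p+R.apply(row[:3]*200);R=R*Ro.from_rotvec(row[3:]*np.pi/4)
            if f==1: break
    if save: json.dump([p.tolist(),R.as_quat().tolist()],open(F,'w'))
    print("end",p.round(1))
E
python3 - <<'E'
from plan import *
D=down(-.347)
plan([([503.9,282.3,240],D,1,1)])
E
```

```text
5 x [-0.771, -0.208, 0.123, -0.0, 0.0, 0.797, 1]
5 x [-0.747, 0.284, 0.124, -0.001, 0.001, 0.797, 1]
5 x [-0.259, 0.393, 0.073, -0.0, -0.0, 0.47, 1]
end [504.  282.2 239.9]
```

Request:
jog_arm([
  [[-0.771,-0.208,0.123,0,0,0.797,1],[-0.771,-0.208,0.123,0,0,0.797,1],[-0.771,-0.208,0.123,0,0,0.797,1],[-0.771,-0.208,0.123,0,0,0.797,1],[-0.771,-0.208,0.123,0,0,0.797,1]],
])

```text
time_s: 2.1
tool_pos: [290.3, 416.1, 279.0]
eef_rot: [0.0, 0.448, 0.894, -0.0]
wrist_force: [-0.2, -0.3, 0.4]
finger_gap: 85.4
grip_force: 0.0
```

Request:
jog_arm([
  [[-0.747,0.284,0.124,-0.001,0.001,0.797,1],[-0.747,0.284,0.124,-0.001,0.001,0.797,1],[-0.747,0.284,0.124,-0.001,0.001,0.797,1],[-0.747,0.284,0.124,-0.001,0.001,0.797,1],[-0.747,0.284,0.124,-0.001,0.001,0.797,1]],
])

```text
time_s: 2.6
tool_pos: [425.0, 332.1, 254.1]
eef_rot: [-0.0, 0.7, 0.714, 0.0]
wrist_force: [-0.1, 0.8, -0.1]
finger_gap: 85.4
grip_force: 0.0
```

Request:
jog_arm([
  [[-0.259,0.393,0.073,0,0,0.47,1],[-0.259,0.393,0.073,0,0,0.47,1],[-0.259,0.393,0.073,0,0,0.47,1],[-0.259,0.393,0.073,0,0,0.47,1],[-0.259,0.393,0.073,0,0,0.47,1]],
])

```text
time_s: 3.1
tool_pos: [502.9, 283.6, 240.2]
eef_rot: [-0.0, 0.817, 0.577, 0.001]
wrist_force: [0.4, 1.0, -0.4]
finger_gap: 85.4
grip_force: 0.0
```

```bash
python3 - <<'E'
from h import *
im=r.read_camera("scene")
s=r.read_state();print(s["tool_pos"].round(1))
d=r.landmark_of("scene","clip")[:2];print(d, r.landmark_of("scene","far_rim")[:2])
b=cv2.resize(im[110:270,370:530],None,fx=3.7,fy=3.7,interpolation=2)
p=[536.8,270.4,-.347]
q=proj("scene",box(p,np.array([[-37.5,75,111],[-37.5,-75,111],[-32.5,-75,111],[-32.5,75,111]])))
cv2.polylines(b,[((q-[370,110]+.5)*3.7).astype(int).reshape(-1,1,2)],True,(255,0,0),1)
t=s["tool_pos"];w,x,y,z=s["eef_rot"];R=Ro.from_quat([x,y,z,w])
q=proj("scene",t+R.apply([[0,0,60],[0,0,73]]))
cv2.polylines(b,[((q-[370,110]+.5)*3.7).astype(int).reshape(-1,1,2)],False,(0,255,0),1)
q=proj("scene",t+R.apply([[11,57,60],[-11,57,60],[-11,-57,60],[11,-57,60]]))
cv2.polylines(b,[((q-[370,110]+.5)*3.7).astype(int).reshape(-1,1,2)],True,(0,255,0),1)
cv2.imwrite("pics/c6.png",b)
E
```

```text
[502.9 283.6 240.3]
[{'xy': [439.2, 221.4], 'conf': 0.91}] [{'xy': [440.3, 228.5], 'conf': 0.76}]
```

View pics/c6.png

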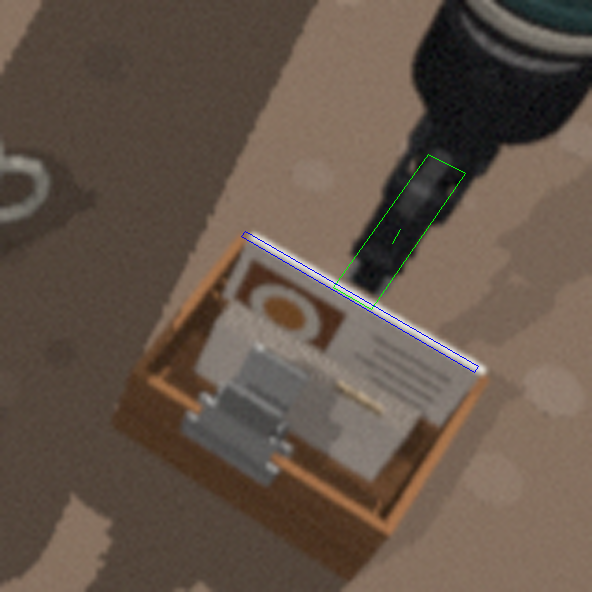

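The card's top edge runs (248,233)-(484,370), within about 1.5 px of the projection, so the gripper is over its middle. I'll descend and grip the top 12 mm.

```bash
python3 - <<'E'
from plan import *
D=down(-.347)
plan([([503.4,284.0,172],D,1,1),([503.4,284.0,172],D,0,3)])
E
```

```text
4 x [0.007, -0.006, 0.34, -0.0, -0.0, -0.0, 1]
5 x [0.0, 0.0, -0.0, -0.0, -0.0, -0.0, 0]
end [503.3 284.  171.9]
```

Request:
jog_arm([
  [[0.007,-0.006,0.34,0,0,0,1],[0.007,-0.006,0.34,0,0,0,1],[0.007,-0.006,0.34,0,0,0,1],[0.007,-0.006,0.34,0,0,0,0.6]],
])

```text
time_s: 3.65
tool_pos: [503.3, 284.5, 172.8]
eef_rot: [-0.0, 0.818, 0.575, 0.001]
wrist_force: [0.1, -0.0, 1.2]
finger_gap: 73.1
grip_force: 0.0
```

Request:
jog_arm([
  [[0,0,0,0,0,0,0],[0,0,0,0,0,0,0],[0,0,0,0,0,0,0],[0,0,0,0,0,0,0],[0,0,0,0,0,0,0]],
], force=35)

```text
time_s: 4.15
tool_pos: [503.6, 284.1, 172.3]
eef_rot: [-0.0, 0.819, 0.574, 0.001]
wrist_force: [-1.1, -0.0, 2.2]
finger_gap: 3.9
grip_force: 36.3
```

Request:
jog_arm([
  [[0,0,0,0,0,0,0],[0,0,0,0,0,0,0],[0,0,0,0,0,0,0]],
])

```text
time_s: 4.45
tool_pos: [503.5, 284.1, 172.3]
eef_rot: [-0.0, 0.819, 0.574, 0.001]
wrist_force: [-0.5, -0.7, 5.8]
finger_gap: 3.8
grip_force: 36.8
```

```bash
python3 - <<'E'
from plan import *
from h import easel
E=[516.7,-216.2,.119]
plan([([503.4,284.0,310],down(-.347),0,0),([503.4,34,310],down(-.114),0,0),(easel(E,np.array([[25,0,225.]]))[0],down(.119,.3),0,0),(easel(E,np.array([[15,0,190.]]))[0],down(.119,.3),0,1)])
E
```

```text
5 x [0.0, 0.0, -0.69, -0.0, -0.0, -0.0, 0]
5 x [-0.995, 0.36, -0.0, -0.0, -0.0, -0.251, 0]
2 x [-0.189, 0.029, -0.0, -0.0, -0.0, -0.046, 0]
5 x [-1.0, 0.001, 0.146, -0.296, 0.035, -0.229, 0]
3 x [-0.28, -0.06, 0.027, -0.084, 0.009, -0.065, 0]
3 x [-0.0, -0.05, 0.175, -0.0, 0.0, -0.0, 0]
end [ 475.1 -221.1  235.9]
```

Request:
jog_arm([
  [[0,0,-0.12,0,0,0,0],[0,0,-0.3,0,0,0,0],[0,0,-0.5,0,0,0,0],[0,0,-0.69,0,0,0,0],[0,0,-0.69,0,0,0,0]],
])

```text
time_s: 4.95
tool_pos: [504.4, 284.4, 314.5]
eef_rot: [0.001, 0.819, 0.574, 0.004]
wrist_force: [0.3, -0.0, -0.6]
finger_gap: 3.9
grip_force: 36.0
```

Request:
jog_arm([
  [[-0.995,0.36,0,0,0,-0.251,0],[-0.995,0.36,0,0,0,-0.251,0],[-0.995,0.36,0,0,0,-0.251,0],[-0.995,0.36,0,0,0,-0.251,0],[-0.995,0.36,0,0,0,-0.251,0]],
])

```text
time_s: 5.45
tool_pos: [502.9, 68.8, 309.0]
eef_rot: [-0.0, 0.759, 0.651, -0.0]
wrist_force: [0.7, 0.5, 0.2]
finger_gap: 3.7
grip_force: 36.0
```

Request:
jog_arm([
  [[-0.189,0.029,0,0,0,-0.046,0],[-0.189,0.029,0,0,0,-0.046,0]],
])

```text
time_s: 5.65
tool_pos: [503.4, 31.4, 309.0]
eef_rot: [-0.0, 0.747, 0.665, 0.0]
wrist_force: [0.7, 0.7, -1.3]
finger_gap: 3.9
grip_force: 36.0
```

Request:
jog_arm([
  [[-1.0,0.001,0.146,-0.296,0.035,-0.229,0],[-1.0,0.001,0.146,-0.296,0.035,-0.229,0],[-1.0,0.001,0.146,-0.296,0.035,-0.229,0],[-1.0,0.001,0.146,-0.296,0.035,-0.229,0],[-1.0,0.001,0.146,-0.296,0.035,-0.229,0]],
])

```text
time_s: 6.15
tool_pos: [480.2, -168.5, 278.9]
eef_rot: [0.077, 0.68, 0.724, 0.087]
wrist_force: [1.3, -0.6, -0.9]
finger_gap: 4.0
grip_force: 36.0
```

Request:
jog_arm([
  [[-0.28,-0.06,0.027,-0.084,0.009,-0.065,0],[-0.28,-0.06,0.027,-0.084,0.009,-0.065,0],[-0.28,-0.06,0.027,-0.084,0.009,-0.065,0]],
])

```text
time_s: 6.45
tool_pos: [474.1, -221.5, 271.0]
eef_rot: [0.098, 0.658, 0.739, 0.112]
wrist_force: [0.2, 0.7, -1.3]
finger_gap: 4.0
grip_force: 36.0
```

Request:
jog_arm([
  [[0,-0.05,0.175,0,0,0,0],[0,-0.05,0.175,0,0,0,0],[0,-0.05,0.175,0,0,0,0]],
])

```text
time_s: 6.75
tool_pos: [475.3, -219.6, 235.7]
eef_rot: [0.098, 0.656, 0.74, 0.112]
wrist_force: [0.5, -0.4, -0.1]
finger_gap: 3.6
grip_force: 36.0
```

Now I'll look from both cameras with the held card's and the easel's outlines projected.

```bash
cat > look.py <<'E'
from h import *
def pair(name,polys,wins,W=400,cross=True):
    out=[]
    for c,(x,y,w,h) in wins.items():
        f=W/w;b=cv2.resize(r.read_camera(c)[y:y+h,x:x+w],(W,int(h*f)),interpolation=2)
        for P,col in polys: cv2.polylines(b,[((proj(c,P)-[x,y]+.5)*f).astype(int).reshape(-1,1,2)],True,col,1)
        out.append(b)
    cv2.imwrite(name,np.hstack(out))
def tool():
    s=r.read_state();w,x,y,z=s["eef_rot"];return s["tool_pos"],Ro.from_quat([x,y,z,w])
E
python3 - <<'E'
from look import *
t,R=tool();print(t)
E=[516.7,-216.2,.119]
card=t+R.apply([[-75,-2.5,166.5],[75,-2.5,166.5],[75,-2.5,61.5],[-75,-2.5,61.5]])
e=lambda X:easel(E,np.array(X,float))
pair("pics/c7.png",[(card,(255,0,0)),(e([[-6,85,88],[-6,-85,88],[0,-85,88],[0,85,88]]),(0,255,0)),(e([[14,85,8],[14,-85,8],[18,-85,8],[18,85,8]]),(0,0,255))],{"top":(365,190,100,100),"scene":(205,95,100,100)})
E
```

```text
[ 475.32576764 -219.6140258   235.68876509]
```

View pics/c7.png

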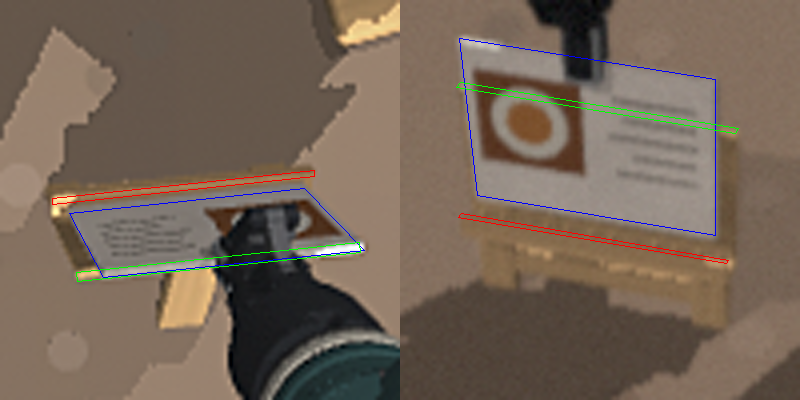

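The projected card (blue) matches the real one in both views, and so do the easel outlines. I'll lower it towards the ledge.

```bash
python3 - <<'E'
from plan import *
from h import easel
E=[516.7,-216.2,.119]
D=down(.119,.3);e=lambda x,z:easel(E,np.array([[x,0,z]]))[0]
plan([(e(7,170),D,0,2),(e(7,167.5),D,0,3)])
E
```

```text
4 x [-0.0, -0.04, 0.1, -0.0, 0.0, -0.0, 0]
5 x [-0.0, 0.0, 0.012, -0.0, 0.0, -0.0, 0]
end [ 474.1 -221.2  212.2]
```

Request:
jog_arm([
  [[0,-0.04,0.05,0,0,0,0],[0,-0.04,0.08,0,0,0,0],[0,-0.04,0.1,0,0,0,0],[0,-0.04,0.1,0,0,0,0],[0,-0.04,0.1,0,0,0,0]],
])

```text
time_s: 7.35
tool_pos: [473.7, -221.2, 214.3]
eef_rot: [0.099, 0.656, 0.739, 0.112]
wrist_force: [0.7, 0.2, -1.5]
finger_gap: 3.4
grip_force: 36.0
```

Request:
jog_arm([
  [[0,0,0.004,0,0,0,0],[0,0,0.008,0,0,0,0],[0,0,0.012,0,0,0,0],[0,0,0.012,0,0,0,0],[0,0,0.012,0,0,0,0]],
])

```text
time_s: 7.85
tool_pos: [474.1, -221.1, 211.6]
eef_rot: [0.099, 0.657, 0.739, 0.112]
wrist_force: [0.1, 0.0, -0.3]
finger_gap: 4.0
grip_force: 36.0
```

Request:
jog_arm([
  [[0,0,0.005,0,0,0,0],[0,0,0.005,0,0,0,0],[0,0,0.01,0,0,0,0],[0,0,0.01,0,0,0,0]],
])

```text
time_s: 8.25
tool_pos: [475.0, -220.9, 210.7]
eef_rot: [0.1, 0.656, 0.739, 0.113]
wrist_force: [-7.0, 5.2, 16.4]
finger_gap: 3.9
grip_force: 38.3
```

Request:
jog_arm([
  [[0,0,0.005,0,0,0,0],[0,0,0.005,0,0,0,0],[0,0,0.005,0,0,0,0]],
])

```text
time_s: 8.55
tool_pos: [475.5, -220.8, 210.8]
eef_rot: [0.101, 0.656, 0.739, 0.113]
wrist_force: [-11.8, 9.2, 30.9]
finger_gap: 4.0
grip_force: 40.5
```

Request:
jog_arm([
  [[0,0,-0.009,0,0,0,0],[0,-0.005,-0.009,0,0,0,0],[0,-0.01,-0.009,0,0,0,0],[0,-0.012,-0.009,0,0,0,0],[0,-0.012,-0.009,0,0,0,0]],
])

```text
time_s: 9.05
tool_pos: [472.3, -221.4, 209.9]
eef_rot: [0.099, 0.656, 0.739, 0.112]
wrist_force: [-1.8, 2.0, 6.5]
finger_gap: 3.9
grip_force: 36.9
```

Request:
jog_arm([
  [[0,-0.005,0,0,0,0,0],[0,-0.005,0,0,0,0,0],[0,-0.005,0,0,0,0,0]],
])

```text
time_s: 9.35
tool_pos: [471.6, -221.5, 209.7]
eef_rot: [0.099, 0.656, 0.739, 0.113]
wrist_force: [0.5, 2.6, 5.9]
finger_gap: 3.9
grip_force: 36.9
```

Request:
jog_arm([
  [[0,-0.005,0,0,0,0,0],[0,-0.005,0,0,0,0,0],[0,-0.005,0,0,0,0,0]],
])

```text
time_s: 9.65
tool_pos: [470.9, -221.6, 209.5]
eef_rot: [0.1, 0.656, 0.739, 0.113]
wrist_force: [3.5, 3.3, 4.7]
finger_gap: 3.8
grip_force: 36.9
```

Request:
jog_arm([
  [[0,0,0,0,0,0,0.1],[0,0,0,0,0,0,0.15],[0,0,0,0,0,0,0.3],[0,0,0,0,0,0,0.5],[0,0,0,0,0,0,0.6]],
])

```text
time_s: 10.15
tool_pos: [470.2, -221.6, 209.1]
eef_rot: [0.099, 0.657, 0.739, 0.112]
wrist_force: [-0.4, -0.1, -0.3]
finger_gap: 51.1
grip_force: 0.0
```

Request:
jog_arm([
  [[0,0,-0.05,0,0,0,0.6],[0,0,-0.15,0,0,0,0.6],[0,0,-0.35,0,0,0,0.6],[0,0,-0.55,0,0,0,0.6],[0,0,-0.55,0,0,0,0.6]],
])

```text
time_s: 10.65
tool_pos: [438.0, -226.4, 319.6]
eef_rot: [0.103, 0.656, 0.739, 0.112]
wrist_force: [0.3, -0.7, -1.0]
finger_gap: 51.3
grip_force: 0.0
```

```bash
python3 - <<'E'
from look import *
import json
from plan import *
p,R0=load();p=p+R0.apply([0,200*(-.012-.005-.005),200*(.01+.005-.009-.55)])
json.dump([p.tolist(),R0.as_quat().tolist()],open(F,'w'))
t,R=tool();print(t,p,r.read_state()["wrist_force"].round(1))
E=[516.7,-216.2,.119]
e=lambda X:easel(E,np.array(X,float))
pair("pics/c8.png",[(e([[5,75,105],[5,-75,105],[0,-75,105],[0,75,105]]),(255,0,0)),(e([[14,85,8],[14,-85,8],[18,-85,8],[18,85,8]]),(0,0,255))],{"top":(365,190,100,100),"scene":(205,95,100,100)})
for c in("top","scene"): print(c,[(r.landmark_of(c,n)[:2]) for n in("clip","clip_levers","lip_a")])
E
```

```text
[ 438.01624664 -226.41537432  319.55501794] [ 437.97892215 -225.48422974  314.79874635] [ 0.3 -0.7 -1. ]
top [[{'xy': [233.6, 212.3], 'conf': 0.5}], [{'xy': [227.5, 217.2], 'conf': 0.53}], [{'xy': [237.0, 211.0], 'conf': 0.47}]]
scene [[{'xy': [436.1, 220.3], 'conf': 0.69}, {'xy': [306.2, 227.6], 'conf': 0.3}], [{'xy': [445.3, 206.5], 'conf': 0.76}], [{'xy': [431.1, 233.2], 'conf': 0.89}, {'xy': [433.9, 231.0], 'conf': 0.77}]]
```

View pics/c8.png

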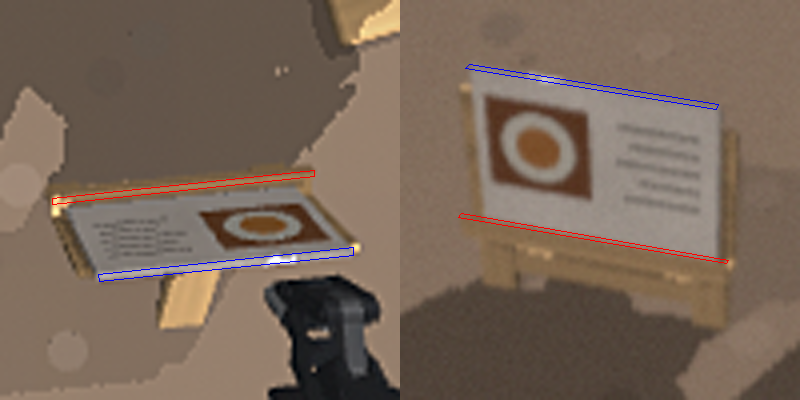

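The card is seated in the middle, flat against the board with its picture outward, and matches the prediction within a pixel. Next is the clip: I'll fit its place on the rim.

```bash
python3 - <<'E'
from look import *
ob={"scene":[(62,91,(438.4,220.7)),(45,133,(446.5,207.1))],"top":[(62,91,(234.8,212.1)),(45,133,(226,216.2))]}
for p0 in([536.4,272.1,-.347],):
    for y in(-25,-20,-15,-10):
        print(y,[(np.round(proj(c,box(p0,np.array([[x,y,z]])))[0]-uv,1).tolist()) for c in ob for x,z,uv in ob[c]])
y=-15;p=[536.4,272.1,-.347]
B=lambda X:box(p,np.array(X,float))
lev=lambda x:B([[x,y-17,133],[x,y+17,133]])
pair("pics/c9.png",[(lev(45),(255,0,0)),(lev(79),(0,0,255)),(B([[68,y-30,47],[68,y+30,47],[68,y+30,57],[68,y-30,57]]),(0,255,0)),(B([[65,-85,70],[65,85,70],[-65,85,70],[-65,-85,70]]),(0,255,255))],{"top":(178,188,90,90),"scene":(400,165,100,100)})
E
```

```text
-25 [[-7.1, -1.3], [-5.8, -3.2], [2.7, -0.4], [5.2, 1.7]]
-20 [[-5.0, 0.0], [-3.6, -1.9], [0.9, -1.1], [3.3, 1.0]]
-15 [[-2.9, 1.4], [-1.4, -0.6], [-1.0, -1.8], [1.3, 0.2]]
-10 [[-0.8, 2.7], [0.7, 0.7], [-2.8, -2.5], [-0.6, -0.5]]
```

View pics/c9.png

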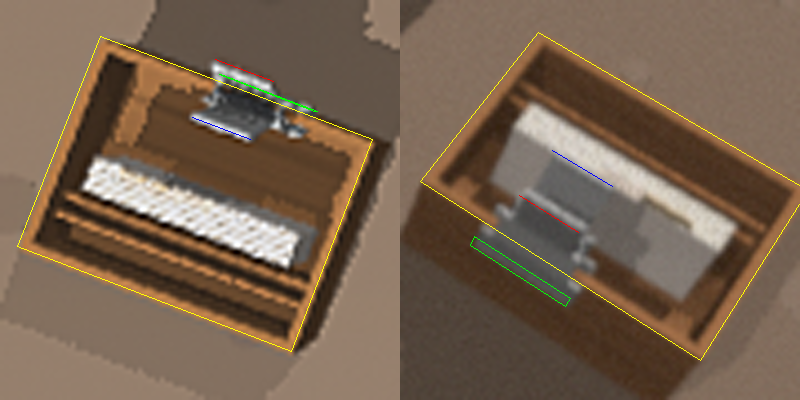

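The outlines of the lever ends lie on the real lever edges in the top view, at (213,62)-(272,81) and (192,118)-(252,138), so the clip is about 15 mm to the box's -y side. I'll go and pinch it.

```bash
python3 - <<'E'
from plan import *
from h import box
c=box([536.4,272.1,-.347],np.array([[62,-15,0.]]))[0];print(c)
D=down(-.347)
plan([([515,0,300],down(-.1),1,0),([c[0],c[1],250],D,1,0),([c[0],c[1],182],D,1,2)])
E
```

```text
[589.60345275 236.90919701   0.        ]
5 x [0.952, 0.418, 0.197, 0.337, -0.037, 0.245, 1]
2 x [0.131, 0.033, 0.011, 0.043, -0.004, 0.031, 1]
5 x [1.0, 0.209, 0.206, 0.0, -0.0, 0.259, 1]
2 x [0.22, 0.0, 0.044, 0.0, -0.0, 0.056, 1]
5 x [0.0, 0.0, 0.34, 0.0, -0.0, -0.0, 1]
end [589.6 236.9 182. ]
```

Request:
jog_arm([
  [[0.952,0.418,0.197,0.337,-0.037,0.245,1],[0.952,0.418,0.197,0.337,-0.037,0.245,1],[0.952,0.418,0.197,0.337,-0.037,0.245,1],[0.952,0.418,0.197,0.337,-0.037,0.245,1],[0.952,0.418,0.197,0.337,-0.037,0.245,1]],
])

```text
time_s: 11.65
tool_pos: [507.2, -22.0, 300.7]
eef_rot: [0.011, 0.732, 0.681, 0.013]
wrist_force: [0.0, 1.3, 0.2]
finger_gap: 85.3
grip_force: 0.0
```

Request:
jog_arm([
  [[0.131,0.033,0.011,0.043,-0.004,0.031,1],[0.131,0.033,0.011,0.043,-0.004,0.031,1]],
])

```text
time_s: 11.85
tool_pos: [515.6, 2.5, 298.8]
eef_rot: [-0.001, 0.741, 0.672, 0.0]
wrist_force: [0.0, -1.0, 0.3]
finger_gap: 85.4
grip_force: 0.0
```

Request:
jog_arm([
  [[1.0,0.209,0.206,0,0,0.259,1],[1.0,0.209,0.206,0,0,0.259,1],[1.0,0.209,0.206,0,0,0.259,1],[1.0,0.209,0.206,0,0,0.259,1],[1.0,0.209,0.206,0,0,0.259,1]],
])

```text
time_s: 12.35
tool_pos: [576.9, 198.2, 257.0]
eef_rot: [-0.001, 0.805, 0.593, 0.0]
wrist_force: [-0.5, -1.9, -0.4]
finger_gap: 85.2
grip_force: 0.0
```

Request:
jog_arm([
  [[0.22,0,0.044,0,0,0.056,1],[0.22,0,0.044,0,0,0.056,1],[0.22,0,0.044,0,0,0.056,1]],
])

```text
time_s: 12.65
tool_pos: [589.6, 236.8, 249.4]
eef_rot: [-0.0, 0.818, 0.575, 0.0]
wrist_force: [0.4, -0.4, -0.4]
finger_gap: 85.5
grip_force: 0.0
```

Request:
jog_arm([
  [[0,0,0.1,0,0,0,1],[0,0,0.2,0,0,0,1],[0,0,0.3,0,0,0,1],[0,0,0.34,0,0,0,1],[0,0,0.34,0,0,0,1]],
])

```text
time_s: 13.15
tool_pos: [589.3, 235.9, 181.6]
eef_rot: [-0.0, 0.819, 0.574, 0.0]
wrist_force: [0.6, 0.9, 0.3]
finger_gap: 85.2
grip_force: 0.0
```

Request:
jog_arm([
  [[0,0,0,0,0,0,0.5],[0,0,0,0,0,0,0.4],[0,0,0,0,0,0,0.36],[0,0,0,0,0,0,0.34],[0,0,0,0,0,0,0.34]],
], force=40)

```text
time_s: 13.65
tool_pos: [589.7, 237.1, 182.1]
eef_rot: [-0.0, 0.819, 0.574, 0.001]
wrist_force: [-0.7, 0.1, -1.1]
finger_gap: 28.9
grip_force: 6.6
```

Request:
jog_arm([
  [[0,0,0,0,0,0,0.25],[0,0,0,0,0,0,0.18],[0,0,0,0,0,0,0.1],[0,0,0,0,0,0,0],[0,0,0,0,0,0,0]],
])

```text
time_s: 14.15
tool_pos: [589.6, 237.0, 181.9]
eef_rot: [-0.0, 0.819, 0.574, 0.001]
wrist_force: [0.8, -0.4, 0.4]
finger_gap: 12.8
grip_force: 44.2
```

Request:
jog_arm([
  [[0,0,0,0,0,0,0],[0,0,0,0,0,0,0],[0,0,0,0,0,0,0]],
])

```text
time_s: 14.45
tool_pos: [589.7, 237.1, 181.9]
eef_rot: [-0.0, 0.819, 0.574, 0.001]
wrist_force: [-0.4, 0.6, -0.2]
finger_gap: 12.7
grip_force: 44.2
```

```bash
python3 - <<'E'
from plan import *
from h import easel,box
c=box([536.4,272.1,-.347],np.array([[62,-15,0.]]))[0]
E=[516.7,-216.2,.119]
plan([([c[0],c[1],305],down(-.347),0,0),([515,10,305],down(-.1),0,0),(easel(E,np.array([[-.3,0,275.]]))[0],down(.119,.3),0,1)])
E
```

```text
4 x [0.0, 0.0, -0.615, 0.0, -0.0, -0.0, 0]
5 x [-1.0, 0.03, -0.0, 0.0, -0.0, -0.264, 0]
2 x [-0.19, -0.035, -0.0, 0.0, -0.0, -0.051, 0]
5 x [-1.0, -0.228, -0.032, -0.313, 0.034, -0.228, 0]
3 x [-0.201, -0.082, -0.029, -0.067, 0.007, -0.048, 0]
end [ 435.6 -225.8  312.7]
```

Request:
jog_arm([
  [[0,0,-0.1,0,0,0,0],[0,0,-0.25,0,0,0,0],[0,0,-0.45,0,0,0,0],[0,0,-0.615,0,0,0,0],[0,0,-0.615,0,0,0,0]],
])

```text
time_s: 14.95
tool_pos: [590.6, 237.2, 309.4]
eef_rot: [0.001, 0.819, 0.574, 0.004]
wrist_force: [0.0, 0.1, -1.0]
finger_gap: 12.7
grip_force: 44.2
```

Request:
jog_arm([
  [[-1.0,0.03,0,0,0,-0.264,0],[-1.0,0.03,0,0,0,-0.264,0],[-1.0,0.03,0,0,0,-0.264,0],[-1.0,0.03,0,0,0,-0.264,0],[-1.0,0.03,0,0,0,-0.264,0]],
])

```text
time_s: 15.45
tool_pos: [525.5, 42.6, 304.5]
eef_rot: [-0.0, 0.756, 0.654, 0.0]
wrist_force: [1.6, 0.3, -0.6]
finger_gap: 12.7
grip_force: 44.2
```

Request:
jog_arm([
  [[-0.19,-0.035,0,0,0,-0.051,0],[-0.19,-0.035,0,0,0,-0.051,0],[-0.19,-0.035,0,0,0,-0.051,0]],
])

```text
time_s: 15.75
tool_pos: [514.9, 9.9, 304.3]
eef_rot: [-0.0, 0.742, 0.67, 0.001]
wrist_force: [0.1, -0.2, -0.9]
finger_gap: 13.0
grip_force: 44.2
```

Request:
jog_arm([
  [[-1.0,-0.228,-0.032,-0.313,0.034,-0.228,0],[-1.0,-0.228,-0.032,-0.313,0.034,-0.228,0],[-1.0,-0.228,-0.032,-0.313,0.034,-0.228,0],[-1.0,-0.228,-0.032,-0.313,0.034,-0.228,0],[-1.0,-0.228,-0.032,-0.313,0.034,-0.228,0]],
])

```text
time_s: 16.25
tool_pos: [448.8, -187.7, 310.7]
eef_rot: [0.082, 0.674, 0.728, 0.092]
wrist_force: [0.1, 0.9, 0.1]
finger_gap: 12.9
grip_force: 44.2
```

Request:
jog_arm([
  [[-0.201,-0.082,-0.029,-0.067,0.007,-0.048,0],[-0.201,-0.082,-0.029,-0.067,0.007,-0.048,0],[-0.201,-0.082,-0.029,-0.067,0.007,-0.048,0],[-0.201,-0.082,-0.029,-0.067,0.007,-0.048,0]],
])

```text
time_s: 16.65
tool_pos: [436.2, -224.7, 311.9]
eef_rot: [0.099, 0.656, 0.74, 0.112]
wrist_force: [0.7, -0.6, -0.4]
finger_gap: 12.6
grip_force: 44.2
```

```bash
python3 - <<'E'
from look import *
t,R=tool();E=[516.7,-216.2,.119]
D=Ro.from_euler('ZY',[E[2],-.3])
print(t,"easel frame",D.inv().apply(t-[E[0],E[1],50]).round(1),(D.inv()*R).as_matrix().round(3).tolist(), r.read_state()["finger_gap"])
for c in("top","scene"):
    r.read_camera(c)
    print(c,[(n,[(np.round(d["xy"],1).tolist(),round(d["conf"],2)) for d in r.landmark_of(c,n)[:3]]) for n in("clip","lip_a")],"pred pin",proj(c,t+R.apply([0,0,91])).round(1),"lips",proj(c,t+R.apply([[0,12,130],[0,-12,130]])).round(1).tolist())
e=lambda X:easel(E,np.array(X,float))
pair("pics/c10.png",[(e([[5,75,105],[5,-75,105],[0,-75,105],[0,75,105]]),(255,0,0)),(t+R.apply([[-30,11.7,135],[30,11.7,135],[30,11.7,125],[-30,11.7,125]]),(0,255,0)),(t+R.apply([[-30,-11.7,135],[30,-11.7,135],[30,-11.7,125],[-30,-11.7,125]]),(0,0,255))],{"top":(365,190,100,100),"scene":(205,60,100,100)})
E
```

```text
[ 436.21398918 -224.68815139  311.87206365] easel frame [1.000e-01 1.100e+00 2.741e+02] [[-0.0, 1.0, 0.0], [1.0, 0.0, 0.002], [0.002, 0.0, -1.0]] 12.641406056181005
top [('clip', [([434.1, 280.2], 0.46)]), ('lip_a', [([428.2, 267.8], 0.8), ([423.8, 257.7], 0.54)])] pred pin [[430.6 270.7]] lips [[425.1, 258.5], [425.5, 268.3]]
scene [('clip', [([255.4, 82.6], 0.68)]), ('lip_a', [([252.8, 96.8], 0.77), ([252.8, 83.5], 0.61), ([251.7, 104.7], 0.58)])] pred pin [[251.5  83.7]] lips [[250.7, 102.6], [254.2, 97.8]]
```

View pics/c10.png

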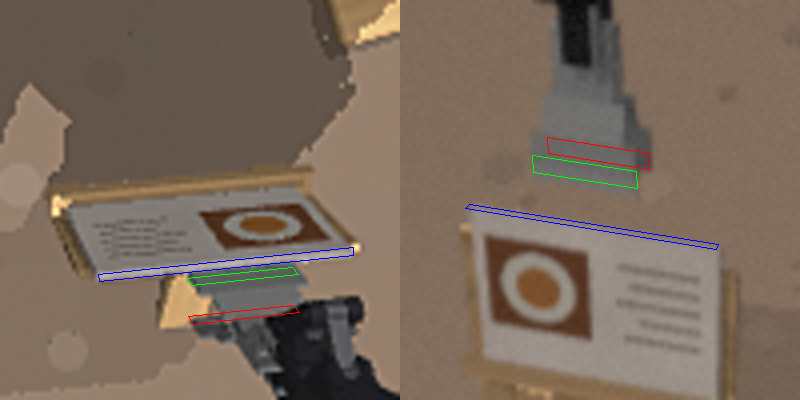

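The clip is squeezed open and its lips are where predicted, with the near lip at scene crop (533-638, 155-188). It sits roughly 2 mm to -y of the tool centre. I'll lower it along the board.

```bash
python3 - <<'E'
from plan import *
from h import easel
E=[516.7,-216.2,.119]
D=down(.119,.3);e=lambda z:easel(E,np.array([[.2,1.5,z]]))[0]
plan([(e(262),D,0,2),(e(235),D,0,2),(e(204.3),D,0,2)])
E
```

```text
4 x [0.007, 0.003, 0.065, -0.0, 0.0, -0.0, 0]
4 x [0.0, -0.0, 0.135, -0.0, 0.0, -0.0, 0]
4 x [0.0, -0.0, 0.154, -0.0, 0.0, -0.0, 0]
end [ 456.8 -221.9  245.2]
```

Request:
jog_arm([
  [[0.007,0.003,0.03,0,0,0,0],[0.007,0.003,0.065,0,0,0,0],[0.007,0.003,0.065,0,0,0,0],[0.007,0.003,0.065,0,0,0,0],[0.007,0.003,0.065,0,0,0,0]],
])

```text
time_s: 17.55
tool_pos: [439.9, -224.0, 299.9]
eef_rot: [0.099, 0.657, 0.739, 0.112]
wrist_force: [0.2, 0.0, -0.1]
finger_gap: 12.7
grip_force: 44.2
```

Request:
jog_arm([
  [[0,0,0.035,0,0,0,0],[0,0,0.07,0,0,0,0],[0,0,0.105,0,0,0,0],[0,0,0.135,0,0,0,0],[0,0,0.135,0,0,0,0]],
])

```text
time_s: 18.05
tool_pos: [447.7, -222.7, 273.0]
eef_rot: [0.098, 0.657, 0.739, 0.112]
wrist_force: [0.2, -0.4, -0.7]
finger_gap: 12.5
grip_force: 44.2
```

Request:
jog_arm([
  [[0,0,0.02,0,0,0,0],[0,0,0.04,0,0,0,0],[0,0,0.06,0,0,0,0],[0,0,0.08,0,0,0,0],[0,0,0.08,0,0,0,0]],
])

```text
time_s: 18.55
tool_pos: [452.5, -222.2, 258.2]
eef_rot: [0.099, 0.657, 0.739, 0.112]
wrist_force: [-0.3, -0.1, -0.2]
finger_gap: 12.8
grip_force: 44.2
```

Request:
jog_arm([
  [[0,0,0.02,0,0,0,0],[0,0,0.04,0,0,0,0],[0,0,0.06,0,0,0,0],[0,0,0.074,0,0,0,0],[0,0,0.074,0,0,0,0]],
])

```text
time_s: 19.05
tool_pos: [457.1, -221.9, 244.8]
eef_rot: [0.099, 0.656, 0.739, 0.112]
wrist_force: [-1.7, 0.9, 4.4]
finger_gap: 12.7
grip_force: 45.0
```

Request:
jog_arm([
  [[0,0,0,0,0,0,0],[0,0,0,0,0,0,0],[0,0,0,0,0,0,0]],
])

```text
time_s: 19.35
tool_pos: [457.0, -221.9, 244.9]
eef_rot: [0.099, 0.656, 0.739, 0.112]
wrist_force: [-1.2, 0.5, 5.4]
finger_gap: 12.4
grip_force: 45.0
```

```bash
python3 - <<'E'
from look import *
E=[516.7,-216.2,.119];D=Ro.from_euler('ZY',[E[2],-.3])
for i in range(4):
    r.read_camera("top");t,R=tool();s=r.read_state();print(D.inv().apply(t-[E[0],E[1],50]).round(1),s["wrist_force"].round(1),s["torque"].round(2))
a=cv2.imread("pics/c8.png")
e=lambda X:easel(E,np.array(X,float))
pair("pics/c11.png",[(e([[5,75,105],[5,-75,105]]),(255,0,0)),(e([[-6,85,88],[-6,-85,88]]),(0,255,0))],{"top":(380,215,72,72),"scene":(215,80,90,90)})
E
```

```text
[  0.3   1.5 203.9] [-1.5  0.9  5.5] [0.19 0.33 0.05]
[  0.3   1.4 203.9] [-2.1  1.3  5. ] [0.19 0.33 0.05]
[  0.3   1.5 203.9] [-1.9  0.9  4.5] [0.21 0.38 0.07]
[  0.3   1.5 203.9] [-1.9  0.4  5.4] [0.23 0.36 0.09]
```

There is about 5 N straight up the board. The pads swung forward while closing and carried the clip about 4 mm down, so the throat touches the card's top. I'll back up about 3 mm.

Request:
jog_arm([
  [[0,0,-0.005,0,0,0,0],[0,0,-0.01,0,0,0,0],[0,0,-0.016,0,0,0,0],[0,0,-0.016,0,0,0,0],[0,0,-0.016,0,0,0,0]],
])

```text
time_s: 20.15
tool_pos: [455.9, -221.9, 247.7]
eef_rot: [0.099, 0.657, 0.739, 0.112]
wrist_force: [0.3, -0.1, -0.8]
finger_gap: 12.9
grip_force: 44.2
```

```bash
python3 - <<'E'
from look import *
E=[516.7,-216.2,.119];D=Ro.from_euler('ZY',[E[2],-.3])
F=[]
for c in("top","scene","top","scene","top","scene"):
    im=r.read_camera(c);t,R=tool();s=r.read_state();F.append(np.r_[D.inv().apply(t-[E[0],E[1],50]),s["wrist_force"],s["torque"]])
    cv2.imwrite(f"pics/f_{c}.png",im)
print(np.mean(F,0).round(2))
for c in("top","scene"):
    print(c,[(n,[(np.round(d["xy"],1).tolist(),round(d["conf"],2)) for d in r.landmark_of(c,n)[:3]]) for n in("clip","lip_a","card","backrest")],[(d["extent"],d["conf"]) for n in("card","clip") for d in r.recognise(c,n)[:1]])
    print("pred pin",proj(c,easel(E,np.array([[0,0,112.5]]))).round(1),"lips",proj(c,easel(E,np.array([[12,0,73.5],[-12,0,73.5]]))).round(1).tolist(),"card org",proj(c,easel(E,np.array([[2.5,0,0]]))).round(1),
     "lip front corners",proj(c,easel(E,np.array([[15,30,68.5],[15,-30,68.5]]))).round(1).tolist())
# card outline check in scene: compare to before-clip image (bright mask) outside clip region
im=cv2.imread("pics/f_scene.png");m=(im.min(2)>105).astype(np.uint8)
q=proj("scene",easel(E,np.array([[5,75,105],[5,-75,105],[5,-75,0],[5,75,0]])));print("pred card corners",q.round(1).tolist())
n,l,st,_=cv2.connectedComponentsWithStats(m[100:180,205:305]);
print(st[1:][st[1:,4]>100].tolist(),"(offset 205,100)")
E
```

```text
[ 1.0000e-01  1.5000e+00  2.0686e+02  1.8000e-01  2.2000e-01  1.0000e-02
 -2.0000e-02  2.8000e-01  0.0000e+00]
top [('clip', [([422.3, 260.1], 0.72), ([338.6, 190.9], 0.42)]), ('lip_a', [([412.6, 248.2], 0.77), ([419.4, 253.6], 0.6)]), ('card', [([407.8, 236.1], 0.6)]), ('backrest', [([413.8, 243.2], 0.69)])] [([379.6, 235.0, 70.7, 28.0], 0.97), ([405.5, 245.6, 26.3, 25.7], 0.74)]
pred pin [[422.  257.9]] lips [[417.3, 247.0], [417.7, 256.2]] card org [[409.8 240.2]] lip front corners [[404.4, 246.4], [428.9, 243.8]]
scene [('clip', [([257.6, 112.6], 0.78)]), ('lip_a', [([258.2, 122.3], 0.74), ([253.5, 131.5], 0.59)]), ('card', [([254.4, 153.5], 0.64), ([436.9, 225.8], 0.34)]), ('backrest', [([255.9, 154.7], 0.59)])] [([243.3, 98.8, 19.5, 35.1], 0.68), ([222.5, 117.5, 65.2, 62.9], 0.66)]
pred pin [[252.6 112.7]] lips [[251.7, 130.0], [255.0, 124.9]] card org [[254.5 153.8]] lip front corners [[263.8, 134.6], [239.2, 130.5]]
pred card corners [[283.6, 121.8], [221.0, 111.5], [225.4, 149.3], [283.5, 159.4]]
[[16, 10, 64, 51, 1835]] (offset 205,100)
```

Force is zero, and the card's outline is where it should be. I'll check the clearance with a small ±1.5 mm sideways probe.

Request:
jog_arm([
  [[0,0.0075,0,0,0,0,0],[0,0.0075,0,0,0,0,0],[0,0.0075,0,0,0,0,0]],
])

```text
time_s: 21.35
tool_pos: [457.4, -221.8, 248.2]
eef_rot: [0.099, 0.656, 0.739, 0.112]
wrist_force: [0.2, 0.2, -0.3]
finger_gap: 13.0
grip_force: 44.2
```

```bash
cat > f.py <<'E'
from look import *
E=[516.7,-216.2,.119];D=Ro.from_euler('ZY',[E[2],-.3]);F=[]
for i in range(6):
    r.read_camera("top");t,R=tool();s=r.read_state();F.append(np.r_[D.inv().apply(t-[E[0],E[1],50]),s["wrist_force"],s["torque"]])
print(np.mean(F,0).round(2),s["time_s"])
E
python3 f.py
```

```text
[ 1.610e+00  1.510e+00  2.069e+02  9.000e-02  9.000e-02 -4.900e-01
 -4.000e-02  2.900e-01 -1.000e-02] 21.65
```

Request:
jog_arm([
  [[0,-0.0075,0,0,0,0,0],[0,-0.015,0,0,0,0,0],[0,-0.015,0,0,0,0,0],[0,-0.015,0,0,0,0,0]],
])

```text
time_s: 22.05
tool_pos: [454.5, -222.2, 247.3]
eef_rot: [0.099, 0.657, 0.739, 0.112]
wrist_force: [0.5, -0.6, -1.0]
finger_gap: 12.9
grip_force: 44.2
```

```bash
python3 f.py
```

```text
[-1.3600e+00  1.4800e+00  2.0692e+02 -9.0000e-02  1.0000e-02 -3.4000e-01
 -4.0000e-02  2.8000e-01 -0.0000e+00] 22.35
```

Request:
jog_arm([
  [[0,0.0075,0,0,0,0,0],[0,0.0075,0,0,0,0,0],[0,0.0075,0,0,0,0,0],[0,0.0075,0,0,0,0,0]],
])

```text
time_s: 22.75
tool_pos: [455.9, -222.0, 247.7]
eef_rot: [0.099, 0.656, 0.739, 0.112]
wrist_force: [-0.1, -0.1, 0.0]
finger_gap: 12.7
grip_force: 44.2
```

```bash
python3 f.py
```

```text
[ 1.1000e-01  1.5000e+00  2.0691e+02 -1.7000e-01  1.8000e-01 -3.1000e-01
 -2.0000e-02  2.8000e-01  2.0000e-02] 23.05
```

```bash
python3 -c "
from station import r
print(r.hand_in())"
```

```text
the job is handed in; nothing more can be done
None
```

I handed the job in at 23 s of the 58 s: the card stands mid-ledge against the board, picture outward, and the squeezed-open clip hangs over the middle of its top edge, lips by my estimate about 10 mm or more below the board's top; the clip's throat touched the card's top edge once at about 5 N, I backed up 3 mm, and a ±1.5 mm probe then met no contact.

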